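# Pick the brass strip off the packing board

## Task

A customer has ordered the brass strip. Slide it along the green packing board until its near end sticks out about 5 cm past the board's near edge (the edge facing the robot), then grip it by that overhanging end, lift it well clear of the board and lay it flat inside the blue order tray. Leave the steel strip where it lies.

Things in the scene. Friction and masses are not known exactly. Their poses are not given: they have to be found in the camera images.
- brass_mid (a point): Centre (half-way up) of the golden brass strip, 180 mm long (x), 40 mm wide (y), 3 mm thick (z up), 0.13-0.25 kg. Flat on the green board, x within 10 degrees of the board's x, near end 15-45 mm inside the edge. Pressed from above with shut fingertips (5-20 N) it slides with them; friction on the board is low (0.3). Overhanging 50 mm it can be gripped across its width, tips below the board's top.
- steel_mid (a point): Centre of the loose silver-grey steel strip, same size and shape, on the same board, 110 or 220 mm from the brass one: a bystander. A low white tin with a red lid (62 mm across, 30 mm high) takes the third place.
- riser_edge (a point): Middle of the top near edge of the fixed green packing board, 270 mm (x) by 360 mm (y), top 60 mm above the bench; this point is at the top's height. x points from the edge inward over the board, away from the robot; y along the edge; z up. The slab is 18 mm thick and its foot is set back 50 mm: below and in front of the edge is clear.
- tray_in (a point): Centre of the inner floor of the fixed blue open order tray on the bench to the robot's left; outside 260 mm (x) by 180 mm (y) by 25 mm high, walls and floor 4 mm. x along its long side, z up.
Not all that is in view belongs to the job. Leave any black or pink look-alike of the part that bears brass_mid alone.

How it is judged:
By the outcome, as a careful person would: the job done as asked, in the order asked, and still so for the second after the job is handed in, with the robot touching nothing.
It also fails if it takes over 58 s, if anything falls off the work surface, if the arm or the gripper's body presses on something with over 40 N, if the wrist force passes 120 N, or if a joint passes its speed limit or range.

## Robot

A 7-joint arm with a two-finger parallel gripper is mounted at the origin on the work surface. World frame = base frame: x ahead of the robot, y to its left, z up, the work surface at z = 0. Lengths are in m, angles in rad, forces in N, time in s.
With the tool pointing down it reaches from about 0.4 to 0.85 m from the base axis. Payload 4.5 kg.
Tool frame: the origin (TCP) lies at the very end of the fingers, on their centre line; the grasp point (between the pads) lies 19 mm behind it (arm.grip_point_offset is the z of the grasp point in the tool frame, in m); z points along the fingers, y is the line along which they close (so a half turn about z gives the same grasp; the last joint's range is limited). The gripper opens to 85 mm and grips with 20 to 120 N. Pads are 22 mm wide; open, the fingers measure 114 mm over their backs; the gripper's body (76 mm by 85 mm) begins 54 mm behind the grasp point. The pads swing forward as they close: fully open they stand 13 mm farther back than shut.
Start: joints at [1.294, 0.689, -0.195, 1.565, 0.157, 0.902, -0.215], TCP at [0.191, -0.595, 0.231] pointing down, gripper open.
Joint ranges: [-3.01, 3.01], [-0.46, 2.08], [-1.47, 1.51], [0.13, 2.56], [-1, 4.14], [0.04, 2.09], [-2.66, 2.66]. Speed limits (rad/s): [2.57, 2.57, 3.14, 3.14, 3.14, 3.14, 3.14].

## Interface

Orientations are given as a unit quaternion [x, y, z, w].
In Python, from bench import telemetry, snapshot, finish_job, arm gives the robot as it stands. The module is installed in compiled form; this text tells all that it offers.
- The arm moves only by the tool apply_moves, never from a script. Its argument "rows" is a list of rows, each an object of numbers: "ax", "ay", "az": the turn, a rotation vector about the tool's x, y, z in rad; "x", "y", "z": the shift along the tool's x, y, z in mm; "claw": the finger opening in mm, from 0 to 85.4. In form: [{"ax": .., "ay": .., "az": .., "x": .., "y": .., "z": .., "claw": ..}, ...]. A call has 1 to 12 rows; each row shifts and turns the commanded pose from where the row before left it, along the tool's axes as they then stand; what a row does not reach is not made up. A row lasts 1/8 s, in which the tool goes at most 62.5 mm and 10.7 degrees, less where a joint would pass 70% of its speed; a pose out of reach is approached as far as the arm can. A call with a gripper value outside its range is refused whole. The fingers move at their own pace and stop on an object; the grip force is fixed at half the most. Time passes only in rows, so rows that do not move let the fingers close. It gives the time, the measured TCP pose, the force, the opening and the grip force at its end, in the units of the state.
- telemetry.observe(): the state, without advancing time (a new reading comes with each control period).
- snapshot(name): name is "scene" or "top" or "wrist"; returns a dict with "frame" (400x640x3 uint8, red, green, blue), "fx", "fy", "cx", "cy" (pixels), "pose" (4x4, takes a point from camera to world coordinates). Camera axes: x right, y down, z forward; pixel columns grow to the right and rows downward; lengths in m; the calibration is good to about 2 mm. A picture is of the moment at which its call begins. There is no depth.
- finish_job(): hands the job in; it is judged then, once.
The state is a dict: "t": time; "joint_pos": joint angles; "qd": joint speeds; "tau": joint torques, N m; "position": TCP position; "ee_rot": TCP orientation; "ft_force": force on the tool from outside, world axes, zero at the start; "moment": the same for the moment, N m; "width": finger opening in m; "finger_force": force on a finger pad.
Only numpy, scipy, OpenCV 4.12 (cv2) and the standard library are available. Lean on these libraries where they do the work, as an engineer would, in place of code of your own. Each camera call takes 0.05 s, during which the arm holds its last target. There are 200 camera calls.

## Working session

There is one attempt and no reset: what is moved stays moved. The work goes in short steps, Python scripts to look and compute and a tool call to move; the robot and the scene stay as the last step left them, time stands still between calls to the robot, and variables do not carry over. Pictures are saved under pics/ and viewed, at most 10 in all, crops included, and the job is handed in when it is done.

Besides the shell and the picture viewer there is one more tool, called after "Request:" as name([rows], argument=value, ...), one row to a line, values as JSON. apply_moves: Moves the arm, as the interface text tells. Its arguments: {"type":"object","properties":{"rows":{"type":"array"}},"required":["rows"]}

```bash
mkdir -p pics; ls; python3 - <<'E'
from bench import telemetry,snapshot
import cv2
print(telemetry.observe())
for n in ("scene","top"):
    s=snapshot(n); cv2.imwrite(f"pics/{n}0.png",s["frame"][:,:,::-1]); print(n,s["fx"],s["fy"],s["cx"],s["cy"],s["pose"].round(4).tolist() if hasattr(s["pose"],'round') else s["pose"])
E
```

```text
pics
{'t': 0.0, 'joint_pos': array([ 1.29374901,  0.68997627, -0.19451634,  1.56639716,  0.15729431,
        0.90249446, -0.21510675]), 'qd': array([-0.00040773, -0.00073964,  0.00087096,  0.00031716,  0.00172134,
        0.00021445,  0.00039899]), 'tau': array([ 6.88771979e-04, -5.39622259e+01, -1.26642443e+00, -1.58543962e+01,
        9.08563379e-03,  9.58780758e-03,  9.40121623e-06]), 'position': array([ 0.19091208, -0.59441884,  0.23047477]), 'ee_rot': array([ 9.87939215e-01,  1.54839338e-01, -2.11420961e-04, -9.17756617e-04]), 'ft_force': array([-0.14422466,  0.45457642, -0.4217579 ]), 'moment': array([-0.00070644,  0.00097871,  0.04914917]), 'finger_force': 0.0, 'width': 0.08557219824549107}
scene 373.20511617597225 373.20511617597225 318.61446373528713 208.91228618268323 [[0.5103, 0.5268, -0.6798, 1.3065], [0.8599, -0.3011, 0.4122, -0.4625], [0.0124, -0.7949, -0.6066, 0.7196], [0.0, 0.0, 0.0, 1.0]]
top 385.8102670922373 385.8102670922373 326.2869537491926 195.6051994755132 [[-0.0174, -0.9975, 0.0681, 0.5116], [-0.9998, 0.017, -0.0062, -0.0237], [0.005, -0.0682, -0.9977, 0.9763], [0.0, 0.0, 0.0, 1.0]]
```

View pics/scene0.png

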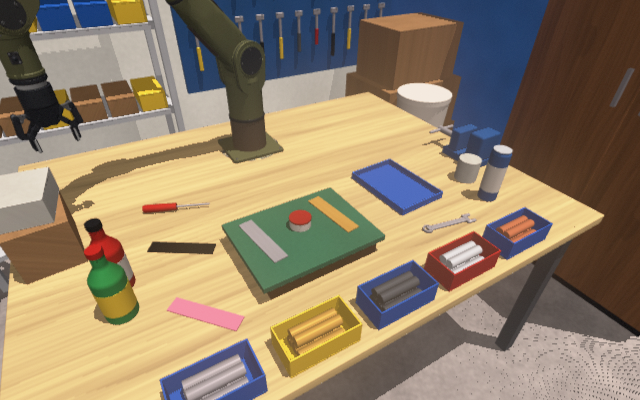

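View pics/top0.png

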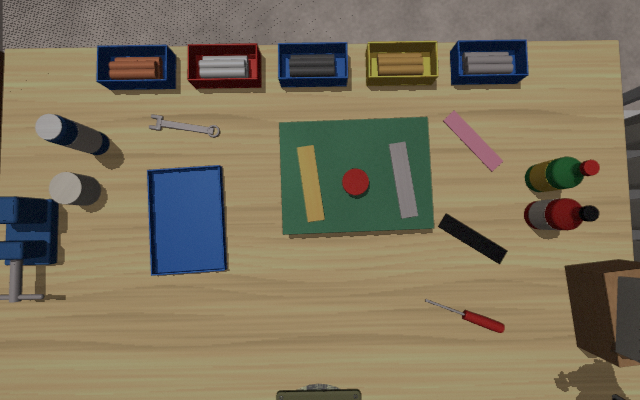

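The top view shows the brass strip at (310,184), steel at (403,180), tin at (355,182), the board spanning (280–432, 117–235) with its near edge at row ~235, and the tray at (188,220). The scene view shows the brass at (332,213), board around (303,237) and tray at (396,185).

```bash
cat > h.py <<'E'
import cv2, numpy as np
from bench import snapshot
HSV=dict(brass=((15,90,110),(28,255,255)),board=((60,60,25),(88,255,200)),tray=((108,130,40),(125,255,255)),steel=((0,0,110),(180,45,230)))
ROI=dict(top=dict(brass=(285,135,340,230),board=(265,105,445,245),tray=(140,155,240,285),steel=(380,135,425,225)),
 scene=dict(brass=(300,190,365,240),board=(210,180,395,300),tray=(345,150,450,220),steel=(232,215,292,268)))
def mask(s,name,view,roi=None):
    x0,y0,x1,y1=roi or ROI[view][name]
    m=cv2.inRange(cv2.cvtColor(s["frame"],cv2.COLOR_RGB2HSV),*[np.array(v) for v in HSV[name]])
    o=np.zeros_like(m); o[y0:y1,x0:x1]=m[y0:y1,x0:x1]; return o
def quad(m):
    c=max(cv2.findContours(m,cv2.RETR_EXTERNAL,cv2.CHAIN_APPROX_NONE)[0],key=cv2.contourArea)
    h=cv2.convexHull(c)
    q=cv2.approxPolyN(h,4,ensure_convex=True).reshape(-1,2).astype(float)
    return q,cv2.contourArea(c)
def ray(s,p):
    d=np.array([(p[0]-s["cx"])/s["fx"],(p[1]-s["cy"])/s["fy"],1.]); T=np.array(s["pose"])
    return T[:3,3],T[:3,:3]@d
def plane(s,p,z):
    o,d=ray(s,p); return o+d*(z-o[2])/d[2]
def tri(s1,p1,s2,p2):
    o1,d1=ray(s1,p1);o2,d2=ray(s2,p2)
    k=np.linalg.lstsq(np.c_[d1,-d2],o2-o1,rcond=None)[0]
    a,b=o1+k[0]*d1,o2+k[1]*d2
    return (a+b)/2,np.linalg.norm(a-b)
E
python3 - <<'E'
from h import *
S={n:snapshot(n) for n in("top","scene")}
np.set_printoptions(precision=4,suppress=True)
for nm,z in(("brass",.063),("steel",.063),("board",.06),("tray",.025)):
    Q={}
    for v in S:
        q,a=quad(mask(S[v],nm,v)); P=np.array([plane(S[v],p,z) for p in q]); Q[v]=(q,P)
        print(nm,v,a,q.tolist())
    for p,P in zip(*Q["top"]):
        j=np.argmin(np.linalg.norm(Q["scene"][1]-P,axis=1)); t,g=tri(S["top"],p,S["scene"],Q["scene"][0][j])
        print("  plane top",P[:2],"scene",Q["scene"][1][j][:2],"tri",t,"gap",round(g,4))
E
```

```text
brass top 1177.0 [[324.0, 219.0], [307.0, 221.0], [296.0, 147.0], [313.0, 145.0]]
brass scene 541.5 [[359.0, 226.0], [348.0, 232.0], [307.0, 201.0], [318.0, 195.0]]
  plane top [ 0.5187 -0.0229] scene [ 0.52   -0.0266] tri [ 0.5181 -0.024   0.0609] gap 0.0025
  plane top [0.5146 0.0173] scene [0.5096 0.0177] tri [0.5141 0.0162 0.0664] gap 0.0021
  plane top [0.6917 0.0411] scene [0.692  0.0404] tri [0.6917 0.041  0.0626] gap 0.0005
  plane top [0.6959 0.0004] scene [0.6978 0.    ] tri [0.6964 0.0007 0.0616] gap 0.0006
steel top 1130.0 [[417.0, 215.0], [401.0, 218.0], [388.0, 144.0], [405.0, 141.0]]
steel scene 728.0 [[289.0, 256.0], [275.0, 263.0], [237.0, 225.0], [251.0, 219.0]]
  plane top [ 0.5243 -0.2432] scene [ 0.5222 -0.2471] tri [ 0.5234 -0.2453  0.0628] gap 0.0043
  plane top [ 0.5179 -0.2051] scene [ 0.5169 -0.2039] tri [ 0.518  -0.2046  0.0641] gap 0.0006
  plane top [ 0.6954 -0.1793] scene [ 0.7    -0.1787] tri [ 0.6966 -0.1786  0.0601] gap 0.0027
  plane top [ 0.702  -0.2204] scene [ 0.7045 -0.2192] tri [ 0.7027 -0.2196  0.0618] gap 0.0022
board top 16373.0 [[433.0, 228.
[... 319 characters left out ...]
  plane top [0.7539 0.0816] scene [0.7532 0.079 ] tri [0.7533 0.0806 0.0596] gap 0.0025
  plane top [ 0.7629 -0.2762] scene [ 0.766  -0.2759] tri [ 0.7638 -0.276   0.0579] gap 0.0016
tray top 7546.0 [[226.0, 270.0], [151.0, 275.0], [147.0, 170.0], [221.0, 165.0]]
tray scene 1573.0 [[437.0, 194.0], [403.0, 209.0], [357.0, 175.0], [388.0, 164.0]]
  plane top [0.3991 0.2179] scene [0.4267 0.2255] tri [0.4026 0.2312 0.0088] gap 0.021
  plane top [0.3903 0.4   ] scene [0.4211 0.3682] tri [ 0.3843  0.4088 -0.0044] gap 0.0094
  plane top [0.6477 0.4134] scene [0.6507 0.3855] tri [0.6434 0.4086 0.016 ] gap 0.0192
  plane top [0.6571 0.2304] scene [0.6575 0.2351] tri [0.6581 0.2318 0.0262] gap 0.0039
```

Request:
apply_moves([
  {"az": 0.177, "claw": 0},
  {"x": 20, "y": -33, "claw": 0},
  {"x": 20, "y": -33, "claw": 0},
  {"x": 20, "y": -33, "claw": 0},
  {"x": 20, "y": -33, "claw": 0},
  {"x": 20, "y": -33, "claw": 0},
  {"x": 20, "y": -33, "claw": 0},
  {"x": 21, "y": -30, "claw": 0},
])

```text
$.rows[0]: bad value
```

Request:
apply_moves([
  {"x": 35, "y": -32, "claw": 0},
  {"x": 35, "y": -32, "claw": 0},
  {"x": 35, "y": -32, "claw": 0},
  {"x": 35, "y": -32, "claw": 0},
  {"x": 35, "y": -32, "claw": 0},
  {"x": 35, "y": -32, "claw": 0},
  {"x": 35, "y": -32, "claw": 0},
  {"x": 35, "y": -32, "claw": 0},
  {"x": 35, "y": -32, "claw": 0},
  {"x": 30, "y": -28, "claw": 0},
  {"claw": 0},
])

```text
$.rows[0]: bad value
```

```bash
cat >> h.py <<'E'
def to_tool(target,st):
    "remaining shift in mm along the tool axes"
    from scipy.spatial.transform import Rotation as R
    r=R.from_quat(st["ee_rot"]); return (r.inv().apply(np.array(target)-st["position"])*1000).round(1), r.as_matrix()[:,0].round(4), r.as_matrix()[:,2].round(4)
E
python3 - <<'E'
from h import *
from bench import telemetry
st=telemetry.observe(); print(st["t"],st["position"],st["ft_force"],st["width"],to_tool((.605,.009,.08),st))
s=snapshot("wrist"); cv2.imwrite("pics/w1.png",s["frame"][:,:,::-1]); print(np.array(s["pose"]).round(3).tolist(),s["fx"])
E
```

```text
0.2 [ 0.19100495 -0.59468419  0.23079818] [-0.79820614  0.21814704 -0.32921547] 0.08527397850414734 (array([ 578.8, -447.9,  151.3]), array([ 9.521e-01,  3.059e-01, -1.000e-04]), array([-4.e-04,  1.e-03, -1.e+00]))
[[0.305, -0.915, -0.263, 0.258], [-0.952, -0.294, -0.084, -0.574], [0.0, 0.276, -0.961, 0.373], [0.0, 0.0, 0.0, 1.0]] 337.12831949287636
```

View pics/w1.png

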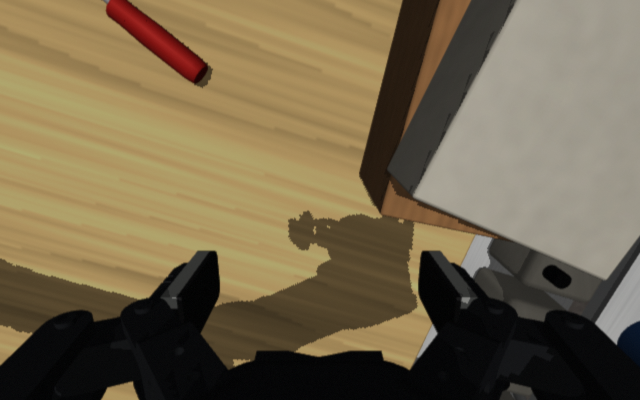

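Every row needs all the keys. The wrist picture shows the tall box close by at (385,215), so I will go straight to +y first.

Request:
apply_moves([
  {"ax": 0, "ay": 0, "az": 0.177, "x": 0, "y": 0, "z": 0, "claw": 0},
  {"ax": 0, "ay": 0, "az": 0, "x": 7, "y": -38, "z": 0, "claw": 0},
  {"ax": 0, "ay": 0, "az": 0, "x": 7, "y": -38, "z": 0, "claw": 0},
  {"ax": 0, "ay": 0, "az": 0, "x": 7, "y": -38, "z": 0, "claw": 0},
  {"ax": 0, "ay": 0, "az": 0, "x": 7, "y": -38, "z": 0, "claw": 0},
  {"ax": 0, "ay": 0, "az": 0, "x": 7, "y": -38, "z": 0, "claw": 0},
])

```text
t: 1.0
position: [0.2006, -0.4009, 0.2314]
ee_rot: [0.998, 0.067, 0.0, 0.0]
ft_force: [0.6, 0.9, 0.7]
width: -0.0001
finger_force: 0.0
```

Request:
apply_moves([
  {"ax": 0, "ay": 0, "az": 0, "x": 40, "y": -32, "z": 0, "claw": 0},
  {"ax": 0, "ay": 0, "az": 0, "x": 40, "y": -32, "z": 0, "claw": 0},
  {"ax": 0, "ay": 0, "az": 0, "x": 40, "y": -32, "z": 0, "claw": 0},
  {"ax": 0, "ay": 0, "az": 0, "x": 40, "y": -32, "z": 0, "claw": 0},
  {"ax": 0, "ay": 0, "az": 0, "x": 40, "y": -32, "z": 0, "claw": 0},
  {"ax": 0, "ay": 0, "az": 0, "x": 40, "y": -32, "z": 0, "claw": 0},
  {"ax": 0, "ay": 0, "az": 0, "x": 40, "y": -32, "z": 0, "claw": 0},
  {"ax": 0, "ay": 0, "az": 0, "x": 40, "y": -32, "z": 0, "claw": 0},
  {"ax": 0, "ay": 0, "az": 0, "x": 40, "y": -32, "z": 0, "claw": 0},
  {"ax": 0, "ay": 0, "az": 0, "x": 40, "y": -32, "z": 0, "claw": 0},
  {"ax": 0, "ay": 0, "az": 0, "x": 40, "y": -32, "z": 0, "claw": 0},
  {"ax": 0, "ay": 0, "az": 0, "x": 0, "y": 0, "z": 0, "claw": 0},
])

```text
t: 2.5
position: [0.5921, 0.0109, 0.231]
ee_rot: [0.998, 0.07, 0.001, -0.002]
ft_force: [-0.0, -0.6, -0.0]
width: 0.0002
finger_force: 0.0
```

```bash
python3 - <<'E'
from h import *
from bench import telemetry
st=telemetry.observe(); print(st["t"],st["position"],st["ft_force"],st["width"],to_tool((.605,.009,.08),st))
E
```

```text
2.5 [0.59205734 0.01091211 0.23102348] [-0.04945856 -0.64373895 -0.02281879] 0.0002042560679063089 (array([ 12.1,   4.2, 151. ]), array([0.9901, 0.1404, 0.003 ]), array([ 0.0026,  0.0035, -1.    ]))
```

Request:
apply_moves([
  {"ax": 0, "ay": 0, "az": 0, "x": 6, "y": 2, "z": 40, "claw": 0},
  {"ax": 0, "ay": 0, "az": 0, "x": 6, "y": 2, "z": 40, "claw": 0},
  {"ax": 0, "ay": 0, "az": 0, "x": 0, "y": 0, "z": 40, "claw": 0},
  {"ax": 0, "ay": 0, "az": 0, "x": 0, "y": 0, "z": 30, "claw": 0},
  {"ax": 0, "ay": 0, "az": 0, "x": 0, "y": 0, "z": 10, "claw": 0},
  {"ax": 0, "ay": 0, "az": 0, "x": 0, "y": 0, "z": 0, "claw": 0},
])

```text
t: 3.25
position: [0.6018, 0.0026, 0.0713]
ee_rot: [0.998, 0.067, -0.0, 0.0]
ft_force: [-0.4, 0.9, -0.2]
width: 0.0002
finger_force: 0.0
```

Request:
apply_moves([
  {"ax": 0, "ay": 0, "az": 0, "x": 0, "y": 0, "z": 2, "claw": 0},
  {"ax": 0, "ay": 0, "az": 0, "x": 0, "y": 0, "z": 2, "claw": 0},
  {"ax": 0, "ay": 0, "az": 0, "x": 0, "y": 0, "z": 2, "claw": 0},
])

```text
t: 3.62
position: [0.6024, 0.0031, 0.0658]
ee_rot: [0.998, 0.067, 0.001, 0.0]
ft_force: [-0.8, 0.7, 0.2]
width: 0.0001
finger_force: 0.0
```

Request:
apply_moves([
  {"ax": 0, "ay": 0, "az": 0, "x": 2, "y": -5, "z": 0, "claw": 0},
  {"ax": 0, "ay": 0, "az": 0, "x": 0, "y": 0, "z": 2, "claw": 0},
  {"ax": 0, "ay": 0, "az": 0, "x": 0, "y": 0, "z": 1, "claw": 0},
  {"ax": 0, "ay": 0, "az": 0, "x": 0, "y": 0, "z": 0, "claw": 0},
])

```text
t: 4.12
position: [0.6037, 0.0092, 0.0631]
ee_rot: [0.998, 0.067, 0.001, -0.0]
ft_force: [-0.9, 2.0, 7.4]
width: -0.0003
finger_force: 3.4
```

Request:
apply_moves([
  {"ax": 0, "ay": 0, "az": 0, "x": 0, "y": 0, "z": 0.6, "claw": 0},
  {"ax": 0, "ay": 0, "az": 0, "x": -4, "y": -0.4, "z": 0, "claw": 0},
  {"ax": 0, "ay": 0, "az": 0, "x": -6, "y": -0.7, "z": 0, "claw": 0},
  {"ax": 0, "ay": 0, "az": 0, "x": -6, "y": -0.7, "z": 0, "claw": 0},
  {"ax": 0, "ay": 0, "az": 0, "x": -4, "y": -0.4, "z": 0, "claw": 0},
  {"ax": 0, "ay": 0, "az": 0, "x": 0, "y": 0, "z": 0, "claw": 0},
])

```text
t: 4.88
position: [0.5855, 0.0079, 0.0631]
ee_rot: [0.998, 0.067, 0.003, 0.0]
ft_force: [1.5, 0.8, 8.0]
width: 0.0001
finger_force: 3.9
```

```bash
python3 - <<'E'
from h import *
s=snapshot("scene"); q,a=quad(mask(s,"brass","scene",(290,180,400,245))); print(a,[plane(s,p,.063)[:2].round(4) for p in q])
E
```

```text
1622.5 [array([0.7055, 0.1712]), array([0.8862, 0.0172]), array([0.5369, 0.0763]), array([0.4719, 0.1579])]
```

```bash
python3 - <<'E'
from h import *
s=snapshot("scene");h=cv2.cvtColor(s["frame"],cv2.COLOR_RGB2HSV)
t=snapshot("top");g=cv2.cvtColor(t["frame"],cv2.COLOR_RGB2HSV)
print(h[213,328:338].tolist(),h[160:164,300].tolist(),g[160,298:312].tolist(),g[250,300:304].tolist())
cv2.imwrite("pics/s2.png",cv2.resize(np.hstack([s["frame"][170:300,210:410],t["frame"][110:240,250:450]])[:,:,::-1],None,fx=2,fy=2))
E
```

```text
[[18, 154, 227], [18, 156, 226], [18, 153, 226], [18, 153, 226], [18, 154, 227], [18, 153, 228], [18, 154, 228], [19, 154, 228], [18, 154, 228], [19, 153, 228]] [[21, 100, 240], [21, 102, 238], [19, 106, 232], [19, 107, 227]] [[30, 85, 60], [28, 75, 61], [26, 85, 63], [27, 77, 60], [28, 82, 59], [30, 78, 59], [29, 86, 59], [27, 77, 60], [30, 75, 61], [30, 73, 63], [27, 86, 59], [30, 79, 58], [28, 81, 57], [27, 85, 57]] [[30, 81, 63], [26, 79, 68], [32, 75, 65], [29, 81, 66]]
```

View pics/s2.png

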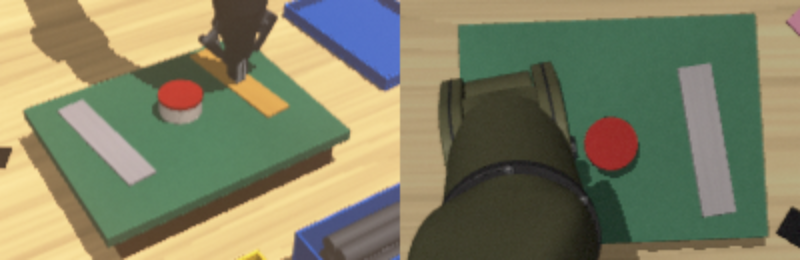

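The crop shows the shut fingers on the brass, whose far end is at scene pixel (347,225); it was at about (353,229), so it is sliding with the tips. I'll continue, with the brass mask on higher saturation.

Request:
apply_moves([
  {"ax": 0, "ay": 0, "az": 0, "x": -4, "y": -0.5, "z": 0.2, "claw": 0},
  {"ax": 0, "ay": 0, "az": 0, "x": -7, "y": -0.8, "z": 0, "claw": 0},
  {"ax": 0, "ay": 0, "az": 0, "x": -7, "y": -0.8, "z": 0, "claw": 0},
  {"ax": 0, "ay": 0, "az": 0, "x": -7, "y": -0.8, "z": 0, "claw": 0},
  {"ax": 0, "ay": 0, "az": 0, "x": -7, "y": -0.8, "z": 0, "claw": 0},
  {"ax": 0, "ay": 0, "az": 0, "x": -4, "y": -0.5, "z": 0, "claw": 0},
  {"ax": 0, "ay": 0, "az": 0, "x": 0, "y": 0, "z": 0, "claw": 0},
])

```text
t: 5.9
position: [0.5499, 0.0073, 0.0631]
ee_rot: [0.998, 0.067, 0.003, 0.0]
ft_force: [2.7, 0.3, 9.8]
width: 0.0001
finger_force: 4.9
```

```bash
sed -i 's/brass=((15,90,110)/brass=((12,128,110)/' h.py; python3 - <<'E'
from h import *
s=snapshot("scene"); m=mask(s,"brass","scene",(285,180,365,245)); 
c=[c for c in cv2.findContours(m,cv2.RETR_EXTERNAL,cv2.CHAIN_APPROX_NONE)[0] if cv2.contourArea(c)>15]
for k in c:
    print(cv2.contourArea(k),[(p.tolist(),plane(s,p,.063)[:2].round(4).tolist()) for p in cv2.approxPolyN(cv2.convexHull(k),4).reshape(-1,2).astype(float)])
E
```

```text
362.0 [([348.0, 215.0], [0.6367, 0.0417]), ([336.0, 221.0], [0.6424, -0.0026]), ([298.0, 191.0], [0.4605, -0.0251]), ([307.0, 188.0], [0.4599, 0.0071])]
```

Request:
apply_moves([
  {"ax": 0, "ay": 0, "az": 0, "x": -4, "y": -0.4, "z": 0.1, "claw": 0},
  {"ax": 0, "ay": 0, "az": 0, "x": -6, "y": -0.7, "z": 0, "claw": 0},
  {"ax": 0, "ay": 0, "az": 0, "x": -6, "y": -0.7, "z": 0, "claw": 0},
  {"ax": 0, "ay": 0, "az": 0, "x": -6, "y": -0.7, "z": 0, "claw": 0},
  {"ax": 0, "ay": 0, "az": 0, "x": -4, "y": -0.4, "z": 0, "claw": 0},
  {"ax": 0, "ay": 0, "az": 0, "x": 0, "y": 0, "z": 0, "claw": 0},
])

```text
t: 6.7
position: [0.5243, 0.0068, 0.0631]
ee_rot: [0.998, 0.067, 0.004, -0.0]
ft_force: [2.2, -0.2, 11.0]
width: -0.0003
finger_force: 5.6
```

Request:
apply_moves([
  {"ax": 0, "ay": 0, "az": 0, "x": 0, "y": 0, "z": -5, "claw": 0},
  {"ax": 0, "ay": 0, "az": 0, "x": 0, "y": 0, "z": -30, "claw": 0},
  {"ax": 0, "ay": 0, "az": 0, "x": -20, "y": 0, "z": -40, "claw": 60},
  {"ax": 0, "ay": 0, "az": 0, "x": -40, "y": 0, "z": -40, "claw": 70},
  {"ax": 0, "ay": 0, "az": 0, "x": -40, "y": 0, "z": 0, "claw": 70},
  {"ax": 0, "ay": 0, "az": 0, "x": 0, "y": 0, "z": 0, "claw": 70},
])

```text
t: 7.45
position: [0.4175, -0.0076, 0.1767]
ee_rot: [0.998, 0.067, -0.002, 0.0]
ft_force: [0.5, 0.4, 0.0]
width: 0.0696
finger_force: 0.0
```

```bash
python3 - <<'E'
from h import *
from bench import telemetry
S={n:snapshot(n) for n in("top","scene","wrist")}
h=cv2.cvtColor(S["wrist"]["frame"],cv2.COLOR_RGB2HSV)
for n,roi in(("scene",(270,150,365,245)),("wrist",(0,0,640,400)),("top",(285,140,350,280))):
    s=S[n]
    q,a=quad(mask(s,"brass",n,roi)); print(n,a,[(p.tolist(),plane(s,p,.063)[:2].round(4).tolist()) for p in q])
st=telemetry.observe(); print(st["t"],st["position"],st["width"])
w=S["wrist"]; print(np.array(w["pose"]).round(3).tolist()); cv2.imwrite("pics/w3.png",w["frame"][:,:,::-1])
E
```

```text
scene 442.0 [([342.0, 211.0], [0.6126, 0.0371]), ([331.0, 216.0], [0.6165, -0.0028]), ([294.0, 188.0], [0.4398, -0.0282]), ([305.0, 183.0], [0.432, 0.0155])]
wrist 9522.0 [([348.0, 0.0], [0.5583, -0.0098]), ([344.0, 175.0], [0.4384, -0.0257]), ([292.0, 175.0], [0.433, 0.0143]), ([289.0, 0.0], [0.5529, 0.0298])]
top 816.0 [([314.0, 179.0], [0.6141, -0.0008]), ([325.0, 253.0], [0.4389, -0.0239]), ([308.0, 255.0], [0.435, 0.0161]), ([299.0, 179.0], [0.6147, 0.0349])]
7.6 [ 0.42285766 -0.00652504  0.17637453] 0.0698274298006399
[[0.133, -0.953, -0.272, 0.491], [-0.991, -0.128, -0.038, 0.002], [0.001, 0.275, -0.961, 0.319], [0.0, 0.0, 0.0, 1.0]]
```

View pics/w3.png

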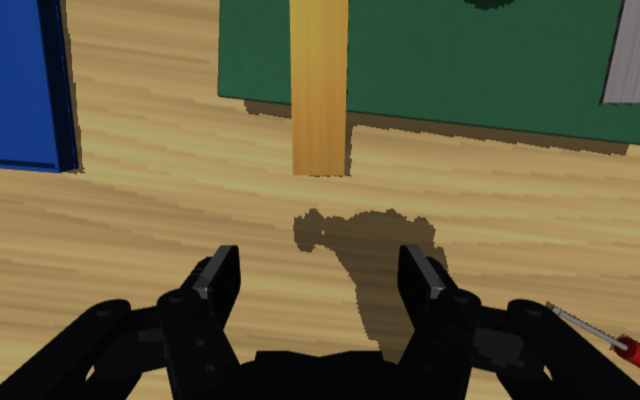

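The wrist view shows the brass's near end at row 175 (cols 292–345) past the board edge at row ~105–112. Next I measure the overhang, and the tray properly.

```bash
python3 - <<'E'
from h import *
np.set_printoptions(precision=4,suppress=True)
S={n:snapshot(n) for n in("top","scene","wrist")}
w=S["wrist"]; b=mask(w,"board","wrist",(0,0,640,400))
pts=[]
for c in list(range(230,285,5))+list(range(370,480,5)):
    r=np.where(b[:,c])[0]
    if len(r): pts.append(plane(w,(c,r.max()+.5),.06)[:2])
pts=np.array(pts); k=np.polyfit(pts[:,1],pts[:,0],1); print("edge x at y=-.005:",np.polyval(k,-.005),"slope",k[0], "resid",np.std(pts[:,0]-np.polyval(k,pts[:,1])))
for p,q in (((344,175.5),(325.3,253.3)),((292,175.5),(307.8,255.3))): print("brass near corner",tri(w,p,S["top"],q))
# tray: union mask per view, rim height .025
for n,roi in(("top",(135,150,245,290)),("scene",(340,145,455,225))):
    h=cv2.cvtColor(S[n]["frame"],cv2.COLOR_RGB2HSV); m=cv2.inRange(h,(100,100,30),(130,255,255)); o=np.zeros_like(m); x0,y0,x1,y1=roi; o[y0:y1,x0:x1]=m[y0:y1,x0:x1]
    q,a=quad(o); print(n,a,q.tolist(),np.array([plane(S[n],p,.025)[:2] for p in q]).tolist())
    if n=="top": Q=q
    else:
        P=np.array([plane(S[n],p,.025) for p in q])
        for p in Q:
            t=plane(S["top"],p,.025); j=np.argmin(np.linalg.norm(P-t,axis=1)); print(tri(S["top"],p,S[n],q[j]))
E
```

```text
edge x at y=-.005: 0.4860988866069858 slope -0.02325820644698314 resid 0.00020521532928490728
brass near corner (array([ 0.4385, -0.0251,  0.0627]), np.float64(0.0011221622746383246))
brass near corner (array([0.4346, 0.0153, 0.0671]), np.float64(0.0021051610118915224))
top 7719.5 [[226.0, 270.0], [151.0, 275.0], [147.0, 170.0], [221.0, 165.0]] [[0.3990826819648888, 0.21791885941692055], [0.3903318273740767, 0.4000402083783218], [0.6476952187683966, 0.41340394000441705], [0.6571306888379519, 0.2303911394800826]]
scene 1694.5 [[443.0, 192.0], [403.0, 214.0], [352.0, 172.0], [387.0, 163.0]] [[0.6521309071667148, 0.41114398205055325], [0.6767176505050116, 0.21842479859392172], [0.40173517855421403, 0.22158679178191398], [0.4136197242777859, 0.3695965961809279]]
(array([0.4001, 0.2201, 0.0243]), np.float64(0.00446184093075504))
(array([0.3844, 0.4048, 0.0015]), np.float64(0.012281382798353021))
(array([0.6485, 0.4155, 0.0212]), np.float64(0.0007356540960074462))
(array([0.6602, 0.2356, 0.0069]), np.float64(0.0009656915957202786))
```

```bash
python3 - <<'E'
from h import *
from bench import telemetry
st=telemetry.observe(); print(st["position"],to_tool((.463,-.0016,.048),st))
E
```

```text
[ 0.42274429 -0.0065135   0.17609116] (array([ 40.5,   0.5, 128.1]), array([9.910e-01, 1.336e-01, 5.000e-04]), array([ 5.e-04,  1.e-04, -1.e+00]))
```

Request:
apply_moves([
  {"ax": 0, "ay": 0, "az": 0, "x": 20, "y": 0, "z": 20, "claw": 70},
  {"ax": 0, "ay": 0, "az": 0, "x": 20, "y": 0.5, "z": 30, "claw": 70},
  {"ax": 0, "ay": 0, "az": 0, "x": 0, "y": 0, "z": 30, "claw": 70},
  {"ax": 0, "ay": 0, "az": 0, "x": 0, "y": 0, "z": 30, "claw": 70},
  {"ax": 0, "ay": 0, "az": 0, "x": 0, "y": 0, "z": 18, "claw": 70},
  {"ax": 0, "ay": 0, "az": 0, "x": 0, "y": 0, "z": 0, "claw": 70},
])

```text
t: 8.5
position: [0.4611, -0.0018, 0.047]
ee_rot: [0.998, 0.067, -0.001, 0.0]
ft_force: [-0.4, -0.6, 0.5]
width: 0.0698
finger_force: 0.0
```

```bash
python3 - <<'E'
from h import *
from bench import telemetry
st=telemetry.observe(); print(st["position"],st["ft_force"],to_tool((.463,-.0016,.048),st))
w=snapshot("wrist"); cv2.imwrite("pics/w4.png",w["frame"][:,:,::-1])
E
```

```text
[ 0.46114171 -0.00178921  0.04698118] [-0.36064238 -0.61321227  0.48910165] (array([ 1.9,  0.1, -1. ]), array([ 0.991 ,  0.1337, -0.0025]), array([-2.4e-03, -3.0e-04, -1.0e+00]))
```

View pics/w4.png

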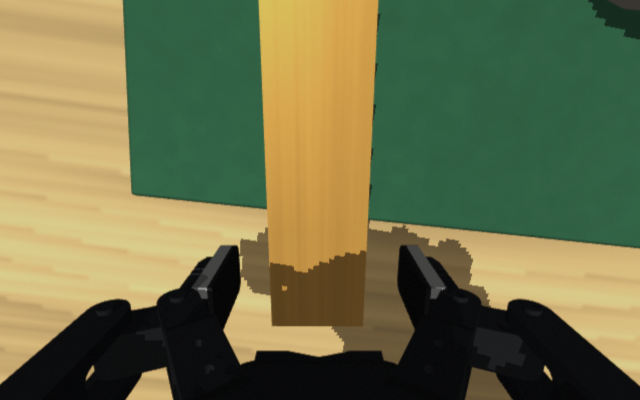

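The wrist view shows the strip's overhanging end (cols 270–366) centred between the pads (238 and 400), clear of the board edge at row ~205. I will close.

Request:
apply_moves([
  {"ax": 0, "ay": 0, "az": 0, "x": 2, "y": 0, "z": 0, "claw": 50},
  {"ax": 0, "ay": 0, "az": 0, "x": 0, "y": 0, "z": 0, "claw": 42},
  {"ax": 0, "ay": 0, "az": 0, "x": 0, "y": 0, "z": 0, "claw": 30},
  {"ax": 0, "ay": 0, "az": 0, "x": 0, "y": 0, "z": 0, "claw": 30},
  {"ax": 0, "ay": 0, "az": 0, "x": 0, "y": 0, "z": 0, "claw": 30},
  {"ax": 0, "ay": 0, "az": 0, "x": 0, "y": 0, "z": 0, "claw": 30},
])

```text
t: 9.3
position: [0.4643, -0.0016, 0.0492]
ee_rot: [0.998, 0.067, 0.001, -0.0]
ft_force: [-0.9, 0.2, 5.9]
width: 0.0374
finger_force: 59.4
```

Request:
apply_moves([
  {"ax": 0, "ay": 0, "az": 0, "x": 0, "y": 0, "z": -5, "claw": 30},
  {"ax": 0, "ay": 0, "az": 0, "x": 0, "y": 0, "z": -10, "claw": 30},
  {"ax": 0, "ay": 0, "az": 0, "x": 0, "y": 0, "z": -20, "claw": 30},
  {"ax": 0, "ay": 0, "az": 0, "x": 0, "y": 0, "z": -25, "claw": 30},
  {"ax": 0, "ay": 0, "az": 0, "x": 0, "y": 0, "z": -25, "claw": 30},
  {"ax": 0, "ay": 0, "az": 0, "x": 0, "y": 0, "z": -25, "claw": 30},
  {"ax": 0, "ay": 0, "az": 0, "x": 0, "y": 0, "z": -25, "claw": 30},
  {"ax": 0, "ay": 0, "az": 0, "x": 0, "y": 0, "z": -15, "claw": 30},
  {"ax": 0, "ay": 0, "az": 0, "x": 0, "y": 0, "z": 0, "claw": 30},
])

```text
t: 10.42
position: [0.4636, -0.0018, 0.1995]
ee_rot: [0.998, 0.067, 0.001, 0.0]
ft_force: [-1.1, 0.5, -2.2]
width: 0.0376
finger_force: 60.4
```

```bash
python3 - <<'E'
from h import *
from bench import telemetry
st=telemetry.observe(); print(st["t"],st["position"],st["ft_force"],st["moment"],st["width"],st["finger_force"])
a=snapshot("scene")["frame"][100:300,200:460]; b=snapshot("wrist")["frame"]
cv2.imwrite("pics/s5.png",np.hstack([cv2.resize(a,(416,320)),cv2.resize(b,(384,240)) if 0 else cv2.resize(b,(384,320))])[:,:,::-1])
E
```

```text
10.425 [ 0.46359512 -0.00175268  0.19954133] [-1.07253334  0.52663009 -2.20301308] [ 0.00251075  0.09004248 -0.00153711] 0.037608570342186246 60.397785902023315
```

View pics/s5.png

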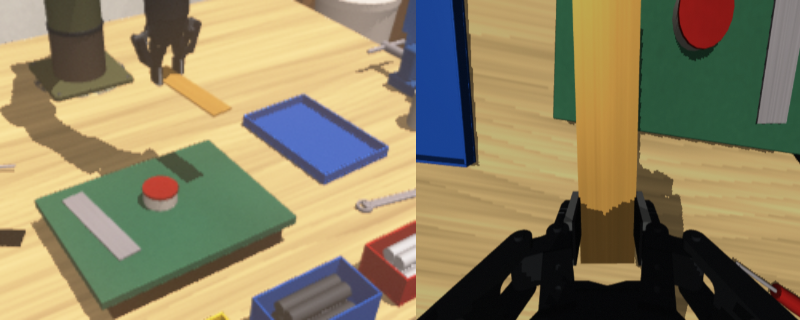

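The strip is held by its near end (scene crop (200,95)), about level and well above the board. Steel and tin are unmoved.

Request:
apply_moves([
  {"ax": 0, "ay": 0, "az": 0.042, "x": 0, "y": 0, "z": 0, "claw": 30},
  {"ax": 0, "ay": 0, "az": 0.042, "x": 0, "y": 0, "z": 0, "claw": 30},
  {"ax": 0, "ay": 0, "az": 0, "x": 1, "y": -15, "z": 0, "claw": 30},
  {"ax": 0, "ay": 0, "az": 0, "x": 2, "y": -30, "z": 0, "claw": 30},
  {"ax": 0, "ay": 0, "az": 0, "x": 2, "y": -40, "z": 0, "claw": 30},
  {"ax": 0, "ay": 0, "az": 0, "x": 2, "y": -45, "z": 0, "claw": 30},
  {"ax": 0, "ay": 0, "az": 0, "x": 2, "y": -45, "z": 0, "claw": 30},
  {"ax": 0, "ay": 0, "az": 0, "x": 1, "y": -45, "z": 0, "claw": 30},
  {"ax": 0, "ay": 0, "az": 0, "x": 1, "y": -40, "z": 0, "claw": 30},
  {"ax": 0, "ay": 0, "az": 0, "x": 1, "y": -30, "z": 0, "claw": 30},
  {"ax": 0, "ay": 0, "az": 0, "x": 1, "y": -24, "z": 0, "claw": 30},
  {"ax": 0, "ay": 0, "az": 0, "x": 0, "y": 0, "z": 0, "claw": 30},
])

```text
t: 12.02
position: [0.4592, 0.3166, 0.198]
ee_rot: [1.0, 0.028, -0.0, -0.001]
ft_force: [-0.2, -0.6, -2.1]
width: 0.0376
finger_force: 60.5
```

```bash
python3 - <<'E'
from h import *
from bench import telemetry
st=telemetry.observe(); print(st["t"],st["position"],st["width"],to_tool((.4607,.3122,.05),st))
S={n:snapshot(n) for n in("top","scene")}
Q={}
for n,roi in(("top",(130,100,250,260)),("scene",(330,90,460,215))):
    m=cv2.inRange(cv2.cvtColor(S[n]["frame"],cv2.COLOR_RGB2HSV),(12,128,110),(28,255,255)); o=np.zeros_like(m); x0,y0,x1,y1=roi; o[y0:y1,x0:x1]=m[y0:y1,x0:x1]
    Q[n],a=quad(o); print(n,a,Q[n].tolist())
P=np.array([plane(S["scene"],p,.21) for p in Q["scene"]])
for p in Q["top"]:
    t=plane(S["top"],p,.21); j=np.argmin(np.linalg.norm(P-t,axis=1)); print(t[:2],tri(S["top"],p,S["scene"],Q["scene"][j]))
E
```

```text
12.025 [0.45918241 0.31656631 0.19798998] 0.0376409295913655 (array([  1.3,   4.8, 148. ]), array([ 9.985e-01,  5.530e-02, -5.000e-04]), array([-6.0e-04,  2.1e-03, -1.0e+00]))
top 1243.5 [[159.0, 176.0], [162.0, 246.0], [142.0, 243.0], [140.0, 176.0]]
scene 278.5 [[429.0, 142.0], [419.0, 145.0], [387.0, 127.0], [390.0, 119.0]]
[0.60877888 0.30437499] (array([0.60874675, 0.30558512, 0.20451187]), np.float64(0.0024879133935364777))
[0.46998807 0.29680016] (array([0.46929539, 0.2971642 , 0.20689755]), np.float64(0.0020345171922418934))
[0.47655646 0.33617312] (array([0.46748303, 0.32032577, 0.20654853]), np.float64(0.03660189080854791))
[0.60941359 0.34215576] (array([0.60964943, 0.34392796, 0.20492734]), np.float64(0.0013935419686255876))
```

Request:
apply_moves([
  {"ax": 0, "ay": 0, "az": 0, "x": 1, "y": 4, "z": 10, "claw": 30},
  {"ax": 0, "ay": 0, "az": 0, "x": 0, "y": 0, "z": 25, "claw": 30},
  {"ax": 0, "ay": 0, "az": 0, "x": 0, "y": 0, "z": 35, "claw": 30},
  {"ax": 0, "ay": 0, "az": 0, "x": 0, "y": 0, "z": 35, "claw": 30},
  {"ax": 0, "ay": 0, "az": 0, "x": 0, "y": 0, "z": 35, "claw": 30},
  {"ax": 0, "ay": 0, "az": 0, "x": 0, "y": 0, "z": 25, "claw": 30},
  {"ax": 0, "ay": 0, "az": 0, "x": 0, "y": 0, "z": 15, "claw": 30},
  {"ax": 0, "ay": 0, "az": 0, "x": 0, "y": 0, "z": 5, "claw": 30},
  {"ax": 0, "ay": 0, "az": 0, "x": 0, "y": 0, "z": 0, "claw": 30},
])

```text
t: 13.25
position: [0.4623, 0.3085, 0.0136]
ee_rot: [1.0, 0.025, 0.0, -0.0]
ft_force: [1.3, 0.7, -1.6]
width: 0.0374
finger_force: 60.5
```

Request:
apply_moves([
  {"ax": 0, "ay": 0, "az": 0, "x": 0, "y": 0, "z": 2, "claw": 30},
  {"ax": 0, "ay": 0, "az": 0, "x": 0, "y": 0, "z": 2, "claw": 30},
  {"ax": 0, "ay": 0, "az": 0, "x": 0, "y": 0, "z": 1, "claw": 30},
  {"ax": 0, "ay": 0, "az": 0, "x": 0, "y": 0, "z": 0, "claw": 30},
])

```text
t: 13.75
position: [0.462, 0.3087, 0.0084]
ee_rot: [1.0, 0.025, 0.0, 0.0]
ft_force: [0.7, 0.4, -1.2]
width: 0.0378
finger_force: 60.5
```

Request:
apply_moves([
  {"ax": 0, "ay": 0, "az": 0, "x": 0, "y": 0, "z": 1.5, "claw": 30},
  {"ax": 0, "ay": 0, "az": 0, "x": 0, "y": 0, "z": 1.5, "claw": 30},
  {"ax": 0, "ay": 0, "az": 0, "x": 0, "y": 0, "z": 0, "claw": 30},
])

```text
t: 14.12
position: [0.4619, 0.3086, 0.0052]
ee_rot: [1.0, 0.025, -0.0, 0.0]
ft_force: [0.1, -1.5, -1.8]
width: 0.0372
finger_force: 60.5
```

Request:
apply_moves([
  {"ax": 0, "ay": 0, "az": 0, "x": 0, "y": 0, "z": 1.5, "claw": 30},
  {"ax": 0, "ay": 0, "az": 0, "x": 0, "y": 0, "z": 1, "claw": 30},
  {"ax": 0, "ay": 0, "az": 0, "x": 0, "y": 0, "z": 0, "claw": 30},
])

```text
t: 14.5
position: [0.462, 0.3087, 0.0031]
ee_rot: [1.0, 0.025, 0.0, 0.0]
ft_force: [-0.5, -0.5, 1.5]
width: 0.0377
finger_force: 62.2
```

Light contact has begun (force rose by ~3 N); releasing.

Request:
apply_moves([
  {"ax": 0, "ay": 0, "az": 0, "x": 0, "y": 0, "z": 0, "claw": 42},
  {"ax": 0, "ay": 0, "az": 0, "x": 0, "y": 0, "z": 0, "claw": 55},
  {"ax": 0, "ay": 0, "az": 0, "x": 0, "y": 0, "z": 0, "claw": 65},
  {"ax": 0, "ay": 0, "az": 0, "x": 0, "y": 0, "z": 0, "claw": 65},
  {"ax": 0, "ay": 0, "az": 0, "x": 0, "y": 0, "z": -10, "claw": 65},
  {"ax": 0, "ay": 0, "az": 0, "x": 0, "y": 0, "z": -30, "claw": 65},
  {"ax": 0, "ay": 0, "az": 0, "x": 0, "y": 0, "z": -40, "claw": 65},
  {"ax": 0, "ay": 0, "az": 0, "x": 0, "y": 0, "z": -40, "claw": 65},
  {"ax": 0, "ay": 0, "az": 0, "x": 0, "y": 0, "z": -40, "claw": 65},
  {"ax": 0, "ay": 0, "az": 0, "x": 0, "y": 0, "z": 0, "claw": 65},
])

```text
t: 15.75
position: [0.4638, 0.3098, 0.1665]
ee_rot: [1.0, 0.025, 0.003, -0.002]
ft_force: [-0.3, -1.0, -0.3]
width: 0.0648
finger_force: 0.0
```

```bash
python3 - <<'E'
from h import *
from bench import telemetry
st=telemetry.observe(); print(st["t"],st["position"],st["ft_force"])
a=snapshot("scene"); b=snapshot("wrist"); t=snapshot("top")
q,ar=quad(mask(a,"brass","scene",(345,150,450,215))); print(ar,[plane(a,p,.007)[:2].round(3).tolist() for p in q])
q,ar=quad(mask(t,"steel","top")); print("steel",ar,q.tolist())
cv2.imwrite("pics/s6.png",np.hstack([cv2.resize(a["frame"][100:300,200:460],(416,320)),cv2.resize(b["frame"],(384,320))])[:,:,::-1])
E
```

```text
15.75 [0.46382788 0.30984488 0.16646778] [-0.28151641 -0.97739458 -0.2500176 ]
264.5 [[0.61, 0.331], [0.616, 0.296], [0.436, 0.286], [0.432, 0.321]]
steel 1138.5 [[418.0, 215.0], [401.0, 218.0], [388.0, 143.0], [405.0, 141.0]]
```

View pics/s6.png

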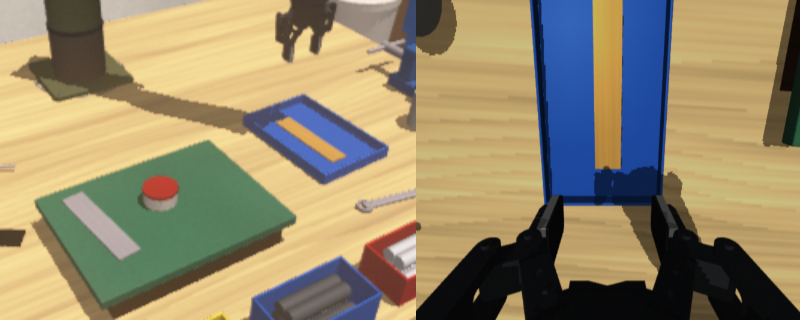

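The brass strip lies flat in the tray (scene crop (310,140)), the gripper is clear of everything, and the steel strip has not moved.

```bash
python3 -c "from bench import finish_job; print(finish_job())"
```

```text
the job is handed in; nothing more can be done
None
```

The brass strip was slid to about a 5 cm overhang, gripped by that end, lifted clear and laid flat in the blue tray; the steel strip was not moved, and the job was handed in at about 16 s of robot time.

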